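# Line up the bottles by height

## Task

Stand the four containers round the row of mats (amber bottle, dropper bottle, white bottle with yellow cap, small vial) on the mats in order of height: the tallest on the red mat, then falling along the row to the shortest on the white mat, each upright and in the middle of its own mat. Keep them upright all the way, set them down gently, let go of them, and leave the small beaker and the loupe where they are.

Things in the scene. Friction and masses are not known exactly. Their poses are not given: they have to be found in the camera images.
- amber_bottle: Brown reagent bottle with a blue screw cap, 150 mm high, the tallest; body 62 mm in diameter with rounded shoulders below the cap, cap 41.6 mm in diameter from 126 to 150 mm above its foot; about 0.36 kg. Origin: centre of its underside; z along its axis, up. Stands on the table at the start. A similar one at the far back edge (beyond x = 0.85) is not part of the job.
- dropper_bottle: Small brown dropper bottle with a black collar and bulb, 122 mm high; body 43 mm in diameter up to 67 mm, collar 26 mm wide at 65 to 72 mm, upright bulb (hard, can be gripped) 14 mm in diameter from 75 to 122 mm above its foot; about 0.09 kg. Origin: centre of its underside; z along its axis, up. Stands on the table at the start. A similar one at the far back edge (beyond x = 0.85) is not part of the job.
- yellow_cap_bottle: White plastic bottle with a yellow screw cap and yellow label band, 98 mm high; body 48 mm in diameter up to about 70 mm, cap 32 mm in diameter from 82 to 98 mm above its foot; about 0.13 kg. Origin: centre of its underside; z along its axis, up. Stands on the table at the start.
- vial: Clear vial with pale green contents and a black cap, 51 mm high, the shortest; body 20 mm in diameter up to 40 mm, cap 17.6 mm in diameter; about 0.015 kg. Origin: centre of its underside; z along its axis, up. Stands on the table at the start.
- mat_red: Red round mat with a thin black ring, 76 mm in diameter, top face 11 mm above the table; fixed, lies flat on the plywood board. Origin: centre of its underside (3 mm below its top). At one end of the row, for the tallest. The four mats lie in a straight row, 90 mm from centre to centre, on a plywood board 100 x 360 x 8 mm that may be turned a little; which end is red varies.
- mat_grey_a: One of the two grey round mats with a thin white ring, 76 mm in diameter, top face 11 mm above the table; fixed, lies flat on the plywood board. Origin: centre of its underside (3 mm below its top). One of the two inner places of the row; which grey mat lies next to the red one varies.
- mat_grey_b: The other grey round mat, just like the first, 76 mm in diameter, top face 11 mm above the table; fixed, lies flat on the plywood board. Origin: centre of its underside (3 mm below its top). The other inner place of the row.
- mat_white: White round mat with a thin black ring, 76 mm in diameter, top face 11 mm above the table; fixed, lies flat on the plywood board. Origin: centre of its underside (3 mm below its top). At the other end of the row from the red one, for the shortest.
- small_beaker: Bystander: clear glass beaker, 51 mm wide, 58 mm high, standing among the bottles; leave it alone. Origin: centre of its underside.
- loupe: Bystander: black stand loupe, 42 mm in diameter, 34 mm high, near the front right of the table; leave it alone. Origin: centre of its underside.

How it is judged (in metres and radians):
At the end, for the whole second after the job is handed in: From the red mat on: amber bottle, dropper bottle, yellow-capped bottle, and the vial on the white mat; each within 15 mm of its mat's centre, upright within 0.1 rad, standing on the mat, at rest and released; beaker and loupe within 30 mm of their starts (horizontal distance between amber_bottle and mat_red below 0.015 m and horizontal distance between vial and mat_white below 0.015 m and (horizontal distance between dropper_bottle and mat_grey_a below 0.015 m or horizontal distance between dropper_bottle and mat_grey_b below 0.015 m) and horizontal distance between dropper_bottle and mat_red below 0.135 m and (horizontal distance between yellow_cap_bottle and mat_grey_a below 0.015 m or horizontal distance between yellow_cap_bottle and mat_grey_b below 0.015 m) and horizontal distance between yellow_cap_bottle and mat_white below 0.135 m and height (world z) of amber_bottle between 0.006 and 0.017 m and angle between each of amber_bottle, dropper_bottle, yellow_cap_bottle, vial's own z axis and vertical below 0.1 rad and linear speed of each of amber_bottle, dropper_bottle, yellow_cap_bottle, vial below 0.02 m/s and angular speed of each of amber_bottle, dropper_bottle, yellow_cap_bottle, vial below 0.2 rad/s and height (world z) of dropper_bottle between 0.006 and 0.017 m and height (world z) of yellow_cap_bottle between 0.006 and 0.017 m and height (world z) of vial between 0.006 and 0.017 m and distance of each of small_beaker, loupe from where it was at the start of the episode below 0.03 m); the robot touches nothing.
It fails at once if one of the four containers is tipped by more than 0.6 rad (angle between any of amber_bottle, dropper_bottle, yellow_cap_bottle, vial's own z axis and vertical above 0.6 rad).
It fails at once if a container is dropped or slammed onto a mat (more than 60 N) (contact force between any of amber_bottle, dropper_bottle, yellow_cap_bottle, vial and mat_red above 60 N or contact force between any of amber_bottle, dropper_bottle, yellow_cap_bottle, vial and mat_grey_a above 60 N or contact force between any of amber_bottle, dropper_bottle, yellow_cap_bottle, vial and mat_grey_b above 60 N or contact force between any of amber_bottle, dropper_bottle, yellow_cap_bottle, vial and mat_white above 60 N).
It fails at once if the small beaker or the loupe is moved by more than 30 mm (distance of any of small_beaker, loupe from where it was at the start of the episode above 0.03 m).
It also fails if it takes over 96 s, if anything falls off the work surface, if the arm or the gripper's body presses on something with over 40 N, if the wrist force passes 120 N, or if a joint passes its speed limit or range.

## Robot

A 7-joint arm with a two-finger parallel gripper is mounted at the origin on a cart in front of the work surface, level with it; the furniture and walls round the work are solid. World frame = base frame: x ahead of the robot, y to its left, z up, the work surface at z = 0. Lengths are in mm, angles in rad, forces in N, time in s.
With the tool pointing down it reaches from about 425 to 1025 mm from the base axis. Payload 3.6 kg.
Tool frame: the origin (TCP) lies at the very end of the fingers, on their centre line; the grasp point (between the pads) lies pinch_z behind it (pinch_z is the distance from the TCP to the grasp point, in mm); z points along the fingers, y is the line along which they close (so a half turn about z gives the same grasp; the last joint's range is limited). The gripper opens to 85 mm and grips with 20 to 120 N. Pads are 22 mm wide; open, the fingers measure 114 mm over their backs; the gripper's body (76 mm by 85 mm) begins 54 mm behind the grasp point. The pads swing forward as they close: fully open they stand 13 mm farther back than shut.
Start: joints at [-1.365, 0.591, 0.048, 1.609, -0.033, 0.943, -0.034], TCP at [214.109, 692.667, 231.302] pointing down, gripper open.
Joint ranges: [-2.69, 2.69], [-0.47, 2.24], [-1.27, 1.36], [0.19, 2.51], [-1.53, 4.68], [0.08, 2.07], [-3.09, 3.09]. Speed limits (rad/s): [2.57, 2.57, 3.14, 3.14, 3.14, 3.14, 3.14].

## Interface

Orientations are given as a unit quaternion [x, y, z, w].
In Python, from workcell import observe, camera, close_job, pinch_z gives the robot as it stands. The module is installed in compiled form; this text tells all that it offers.
- The arm moves only by the shell command python3 -m handwheel 'ROWS' [OPENING] [FORCE]. ROWS is JSON, a list of rows, each an object of numbers: "x", "y", "z": the shift along the world's x, y, z in mm; "twist": the turn about the world's z in rad. In form: [{"x": .., "y": .., "z": .., "twist": ..}, ...]. A call has exactly 8 rows; each row is the pose to reach, as a shift and turn from the pose commanded when the call began; what a row does not reach only later rows make up. A row lasts 1/8 s, in which the tool goes at most 62.5 mm and 10.7 degrees, less where a joint would pass 70% of its speed; a pose out of reach is approached as far as the arm can. A call with a gripper value outside its range is refused whole. OPENING is the gripper command: -1 is fully open, 1 is shut, values between are in proportion, set as the call begins (- or left out, the last holds). The fingers move at their own pace and stop on an object; FORCE is the grip in N (left out, the last holds). Time passes only in rows, so rows that repeat a pose let the fingers close, or fill a call up. It gives the time, the measured TCP pose, the force, the opening and the grip force at its end, in the units of the state.
- observe(): the state, without advancing time (a new reading comes with each control period).
- camera(name): name is "scene" or "top" or "wrist"; returns a dict with "color" (420x560x3 uint8, red, green, blue), "camera_matrix" (3x3 intrinsics, pixels), "position" and "rotation" of the camera in the world; the wrist camera has in their place "tool_from_camera" (4x4, takes a point from camera to tool coordinates, whose origin is the TCP and whose axes are the flange's). Camera axes: x right, y up, looking along -z (the intrinsics and any distortion apply to the point x, -y, -z); pixel columns grow to the right and rows downward; lengths in mm; the calibration is good to about 2 mm. A picture is of the moment at which its call begins: read the wrist's pose just before it. There is no depth.
- close_job(): hands the job in; it is judged then, once.
The state is a dict: "time": time; "joint_positions": joint angles; "qd": joint speeds; "joint_torque": joint torques, N m; "tool_pos": TCP position; "orientation": TCP orientation; "ft_force": force on the tool from outside, world axes, zero at the start; "wrist_torque": the same for the moment, N m; "opening": finger opening in mm; "grip_force": force on a finger pad.
Only numpy, scipy, OpenCV 4.12 (cv2) and the standard library are available. Lean on these libraries where they do the work, as an engineer would, in place of code of your own. Each camera call takes 0.05 s, during which the arm holds its last target. There are 200 camera calls.

## Working session

There is one attempt and no reset: what is moved stays moved. The work goes in short steps, Python scripts to look and compute and a shell command to move; the robot and the scene stay as the last step left them, time stands still between calls to the robot, and variables do not carry over. Pictures are saved under pics/ and viewed, at most 14 in all, crops included, and the job is handed in when it is done.

```bash
mkdir -p pics
cat > h.py <<'E'
import numpy as np, cv2
from workcell import observe, camera, pinch_z
def snap(n,f):
    c=camera(n); cv2.imwrite('pics/'+f,c['color'][:,:,::-1]); np.savez('pics/'+f+'.npz',**{k:np.array(v) for k,v in c.items()}); return c
def hit(f,u,v,z):
    c=np.load('pics/'+f+'.npz'); K=c['camera_matrix']; d=np.linalg.inv(K)@[u,v,1]; d=c['rotation']@(d*[1,-1,-1]); p=c['position']; return p+d*(z-p[2])/d[2]
E
python3 - <<'E'
from h import *
for n in('top','scene'):
    c=snap(n,n+'.png'); print(list(c),c['position'],c['camera_matrix'])
print(observe(),pinch_z() if callable(pinch_z) else pinch_z)
E
```

```text
['color', 'camera_matrix', 'position', 'rotation'] [388.27149763  93.64022176 935.72329908] [[400.58398897   0.         282.65165366]
 [  0.         400.58398897 205.52764114]
 [  0.           0.           1.        ]]
['color', 'camera_matrix', 'position', 'rotation'] [-86.88320217 715.92208557 453.95685856] [[410.51736441   0.         275.3166241 ]
 [  0.         410.51736441 210.93013323]
 [  0.           0.           1.        ]]
{'time': 0.1, 'joint_positions': array([-1.36445027,  0.59203894,  0.04828894,  1.60971102, -0.03329289,
        0.94270322, -0.03371444]), 'qd': array([ 0.00049597, -0.00246721,  0.00011116, -0.00194082,  0.00232126,
       -0.00147897,  0.00090242]), 'joint_torque': array([ 4.18283205e-03, -5.49991536e+01,  1.55287988e+00, -1.98824233e+01,
        9.67398315e-03,  3.83054503e-03,  4.39050567e-06]), 'tool_pos': array([213.90562351, 691.93399624, 230.24014549]), 'orientation': array([ 1.49321238e-01,  9.88788203e-01, -1.02348473e-03, -9.74276825e-05]), 'ft_force': array([ 0.04191846,  0.84324113, -0.11920914]), 'wrist_torque': array([-0.00864563,  0.02741693, -0.02240992]), 'grip_force': 0.0, 'opening': 85.59970015086266} 18.700000000000003
```

View pics/top.png

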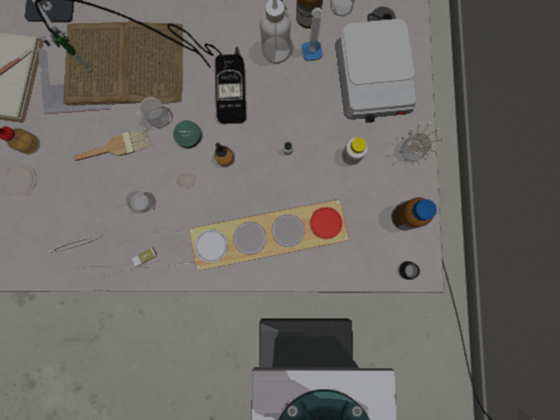

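View pics/scene.png

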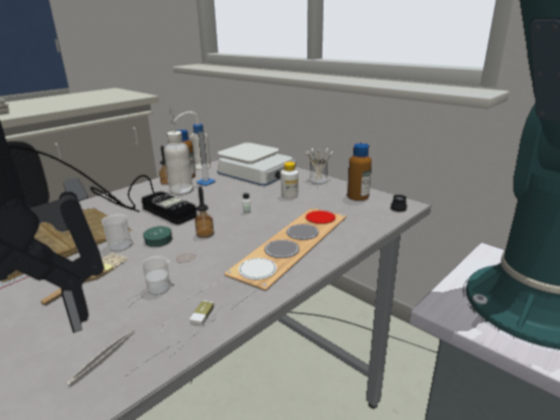

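The top view shows the mats in a row from white (211,246) to red (326,223). The amber bottle is at (412,213), the dropper at (224,155), the vial at (288,148), the yellow cap at (357,148), the loupe at (409,270) and the beaker at (141,202). The scene view agrees. I'll enlarge the top view.

Run:
```python
import cv2
i=cv2.imread('pics/top.png')[125:285,185:445]
cv2.imwrite('pics/crop.png',cv2.resize(i,None,fx=3,fy=3,interpolation=cv2.INTER_CUBIC))
```

```text
(no output)
```

View pics/crop.png

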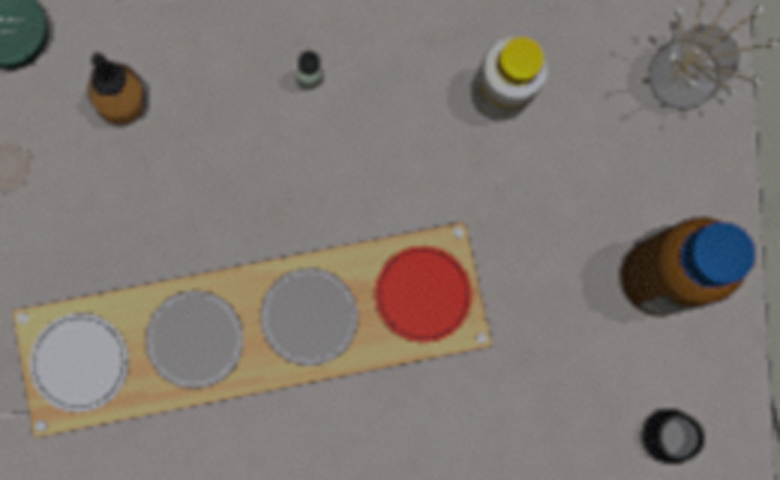

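Run:
```python
from h import *
def q(n,c,r,z):
    p=hit('top.png',185+(c+.5)/3-.5,125+(r+.5)/3-.5,z); print(n,p.round(1),'reach',round(float(np.hypot(*p[:2])),0)); return p
q('amber',723,253,150);q('amber foot',661,273,0);q('yel',522,59,98);q('yel foot',504,87,0)
q('vial',309,61,51);q('vial foot',309,77,4);q('drop',98,61,122);q('drop foot',119,95,67)
m=np.array([q('mat',c,r,11) for c,r in((79,361),(194,339),(309,316),(423,294))])
print(np.linalg.norm(np.diff(m,axis=0),axis=1), np.degrees(np.arctan2(*(m[3]-m[0])[:2])))
q('loupe',681,434,34)
c=camera('wrist');print(c['tool_from_camera'],c['camera_matrix'])
from scipy.spatial.transform import Rotation as R
print(R.from_quat(observe()['orientation']).as_matrix())
```

```text
Traceback (most recent call last):
  File "h.py", line 6, in hit
    c=np.load('pics/'+f+'.npz'); K=c['camera_matrix']; d=np.linalg.inv(K)@[u,v,1]; d=c['rotation']@(d*[1,-1,-1]); p=c['position']; return p+d*(z-p[2])/d[2]
                                                                                     ~~~~~~~~~~~~~^^~~~~~~~~~~~~
ValueError: matmul: Input operand 1 has a mismatch in its core dimension 0, with gufunc signature (n?,k),(k,m?)->(n?,m?) (size 3 is different from 4)
```

```bash
sed -i "s/d=c\['rotation'\]@(d\*\[1,-1,-1\])/d=R.from_quat(c['rotation']).apply(d*[1,-1,-1])/; 1a from scipy.spatial.transform import Rotation as R" h.py
python3 - <<'E'
from h import *
def q(n,c,r,z):
    p=hit('top.png',185+(c+.5)/3-.5,125+(r+.5)/3-.5,z); print(n,p.round(1),'reach',round(float(np.hypot(*p[:2])),0)); return p
q('amber',723,253,150);q('amber foot',661,273,0);q('yel',522,59,98);q('yel foot',504,87,0)
q('vial',309,61,51);q('vial foot',309,77,4);q('drop',98,61,122);q('drop foot',119,95,67)
m=np.array([q('mat',c,r,11) for c,r in((79,361),(194,339),(309,316),(423,294))])
print(np.linalg.norm(np.diff(m,axis=0),axis=1), np.degrees(np.arctan2(*(m[3]-m[0])[:2])))
q('loupe',681,434,34)
c=camera('wrist');print(c['tool_from_camera'],c['camera_matrix'])
print(R.from_quat(observe()['orientation']).as_matrix(),observe()['time'])
E
```

```text
amber [ 492.7 -190.6  150. ] reach 528.0
amber foot [ 496.8 -195.5    0. ] reach 534.0
yel [640.2 -71.5  98. ] reach 644.0
yel foot [646.5 -75.8   0. ] reach 651.0
vial [652.4  81.2  51. ] reach 657.0
vial foot [653.2  80.5   4. ] reach 658.0
drop [630.9 229.6 122. ] reach 671.0
drop foot [621.2 222.5  67. ] reach 660.0
mat [426.7 256.8  11. ] reach 498.0
mat [443.7 169.   11. ] reach 475.0
mat [461.6  80.6  11. ] reach 469.0
mat [478.8  -7.5  11. ] reach 479.0
[89.50545488 90.1424625  89.73629592] 168.85829512322252
loupe [ 372.7 -194.9   34. ] reach 421.0
[[-3.15814067e-04  9.49417119e-01  3.14017571e-01  8.02012741e+01]
 [ 9.99999949e-01  2.86301838e-04  1.40101030e-04  1.84518711e-01]
 [ 4.31105084e-05  3.14017600e-01 -9.49417161e-01 -1.43029575e+02]
 [ 0.00000000e+00  0.00000000e+00  0.00000000e+00  1.00000000e+00]] [[330.4184291    0.         277.43035553]
 [  0.         330.4184291  202.90604097]
 [  0.           0.           1.        ]]
[[-9.55418506e-01  2.95254636e-01 -4.22076268e-04]
 [ 2.95254914e-01  9.55416882e-01 -1.76533548e-03]
 [-1.17964692e-04 -1.81125428e-03 -9.99998353e-01]] 0.15
```

Heights, reach and the 90 mm mat spacing all agree with what is given. I'll start with the vial.

```bash
python3 -m handwheel '[{"x":35,"y":-49,"z":0,"twist":0},{"x":70,"y":-98,"z":0,"twist":0},{"x":105,"y":-147,"z":0,"twist":0},{"x":140,"y":-196,"z":0,"twist":0},{"x":175,"y":-245,"z":0,"twist":0},{"x":210,"y":-294,"z":0,"twist":0},{"x":245,"y":-343,"z":0,"twist":0},{"x":280,"y":-392,"z":0,"twist":0}]' -1 40
```

```text
time: 1.15
tool_pos: [494.9, 299.0, 231.3]
orientation: [0.149, 0.989, 0.0, 0.0]
ft_force: [0.1, 0.6, -0.5]
opening: 85.8
grip_force: 0.0
```

```bash
python3 -m handwheel '[{"x":34,"y":-47,"z":-10,"twist":0},{"x":68,"y":-94,"z":-30,"twist":0},{"x":102,"y":-141,"z":-60,"twist":0},{"x":130,"y":-180,"z":-90,"twist":0},{"x":150,"y":-208,"z":-110,"twist":0},{"x":159,"y":-220,"z":-121,"twist":0},{"x":159,"y":-220,"z":-121,"twist":0},{"x":159,"y":-220,"z":-121,"twist":0}]'
python3 - <<'E'
from h import *
o=observe();c=snap('wrist','w1.png');T=c['tool_from_camera'];K=c['camera_matrix']
Rt=R.from_quat(o['orientation']).as_matrix()
def proj(p):
    q=Rt.T@(np.array(p)-o['tool_pos']); q=np.linalg.inv(T)@[*q,1]; a=K@[q[0],-q[1],-q[2]]; return (a[:2]/a[2]).round(1)
print(o['tool_pos'],proj([653,81,51]),proj([653,81,0]),proj([663,81,51]),proj([653,91,51]))
E
```

```text
time: 2.15
tool_pos: [652.6, 83.3, 111.0]
orientation: [0.148, 0.989, 0.001, -0.0]
ft_force: [-0.7, -0.1, 0.5]
opening: 85.5
grip_force: 0.0
[652.58240015  83.2672332  110.97820065] [274.  223.2] [274.5 199.7] [278.4 236.5] [288.5 219.1]
```

View pics/w1.png

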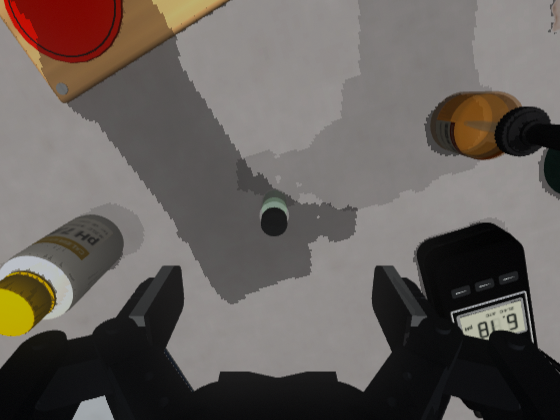

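The vial cap is at (274,221) against a predicted (274,223), so the measurement holds to within 2 mm. I'll descend and grip.

```bash
python3 -m handwheel '[{"x":-1,"y":0,"z":-20,"twist":0},{"x":-1,"y":0,"z":-45,"twist":0},{"x":-1,"y":0,"z":-70,"twist":0},{"x":-1,"y":0,"z":-88,"twist":0},{"x":-1,"y":0,"z":-96,"twist":0},{"x":-1,"y":0,"z":-96,"twist":0},{"x":-1,"y":0,"z":-96,"twist":0},{"x":-1,"y":0,"z":-96,"twist":0}]' - 30
python3 -m handwheel '[{"x":0,"y":0,"z":0,"twist":0},{"x":0,"y":0,"z":0,"twist":0},{"x":0,"y":0,"z":0,"twist":0},{"x":0,"y":0,"z":0,"twist":0},{"x":0,"y":0,"z":0,"twist":0},{"x":0,"y":0,"z":0,"twist":0},{"x":0,"y":0,"z":0,"twist":0},{"x":0,"y":0,"z":0,"twist":0}]' 1 30
```

```text
time: 3.2
tool_pos: [652.8, 80.7, 15.2]
orientation: [0.149, 0.989, 0.0, 0.001]
ft_force: [0.9, -0.1, -0.0]
opening: 85.0
grip_force: 0.0
time: 4.2
tool_pos: [652.2, 80.6, 14.5]
orientation: [0.149, 0.989, 0.0, 0.0]
ft_force: [-0.5, -0.4, 1.6]
opening: 19.7
grip_force: 29.8
```

```bash
python3 -m handwheel '[{"x":0,"y":0,"z":10,"twist":0},{"x":0,"y":0,"z":35,"twist":0},{"x":-15,"y":12,"z":60,"twist":0},{"x":-50,"y":39,"z":70,"twist":0},{"x":-95,"y":74,"z":70,"twist":0},{"x":-140,"y":110,"z":70,"twist":0},{"x":-180,"y":141,"z":70,"twist":0},{"x":-210,"y":164,"z":70,"twist":0}]'
python3 -m handwheel '[{"x":-12,"y":9,"z":0,"twist":0},{"x":-15,"y":12,"z":-15,"twist":0},{"x":-15,"y":12,"z":-35,"twist":0},{"x":-15,"y":12,"z":-48,"twist":0},{"x":-15,"y":12,"z":-54,"twist":0},{"x":-15,"y":12,"z":-56,"twist":0},{"x":-15,"y":12,"z":-57,"twist":0},{"x":-15,"y":12,"z":-58,"twist":0}]'
```

```text
time: 5.2
tool_pos: [440.0, 246.3, 84.7]
orientation: [0.148, 0.989, 0.0, -0.0]
ft_force: [0.6, -0.1, 0.8]
opening: 19.7
grip_force: 29.6
time: 6.2
tool_pos: [427.4, 256.9, 26.6]
orientation: [0.149, 0.989, 0.0, 0.0]
ft_force: [-0.6, 0.2, 0.2]
opening: 19.7
grip_force: 29.6
```

```bash
python3 -m handwheel '[{"x":0,"y":0,"z":-0.3,"twist":0},{"x":0,"y":0,"z":-0.6,"twist":0},{"x":0,"y":0,"z":-0.9,"twist":0},{"x":0,"y":0,"z":-1.2,"twist":0},{"x":0,"y":0,"z":-1.2,"twist":0},{"x":0,"y":0,"z":-1.2,"twist":0},{"x":0,"y":0,"z":-1.2,"twist":0},{"x":0,"y":0,"z":-1.2,"twist":0}]'
python3 -m handwheel '[{"x":0,"y":0,"z":0,"twist":0},{"x":0,"y":0,"z":0,"twist":0},{"x":0,"y":0,"z":0,"twist":0},{"x":0,"y":0,"z":0,"twist":0},{"x":0,"y":0,"z":20,"twist":0},{"x":0,"y":0,"z":50,"twist":0},{"x":0,"y":0,"z":90,"twist":0},{"x":0,"y":0,"z":120,"twist":0}]' -0.1
```

```text
time: 7.2
tool_pos: [427.2, 256.7, 25.3]
orientation: [0.149, 0.989, 0.0, 0.0]
ft_force: [-1.7, -0.7, 5.7]
opening: 19.7
grip_force: 30.1
time: 8.2
tool_pos: [427.2, 256.7, 146.5]
orientation: [0.149, 0.989, 0.0, 0.0]
ft_force: [0.3, 0.7, 0.6]
opening: 46.7
grip_force: 0.0
```

```bash
cat >> h.py <<'E'
def wcheck(f,pts):
    o=observe();c=snap('wrist',f);T=c['tool_from_camera'];K=c['camera_matrix']
    Rt=R.from_quat(o['orientation']).as_matrix()
    print(o['tool_pos'].round(1))
    for p in pts:
        q=Rt.T@(np.array(p)-o['tool_pos']); q=np.linalg.inv(T)@[*q,1]; a=K@[q[0],-q[1],-q[2]]; print(p,(a[:2]/a[2]).round(1))
E
python3 -m handwheel '[{"x":20,"y":-31,"z":10,"twist":0},{"x":50,"y":-77,"z":10,"twist":0},{"x":82,"y":-126,"z":10,"twist":0},{"x":114,"y":-175,"z":10,"twist":0},{"x":146,"y":-224,"z":10,"twist":0},{"x":178,"y":-274,"z":10,"twist":0},{"x":202,"y":-311,"z":10,"twist":0},{"x":214,"y":-329,"z":10,"twist":0}]' -1
python3 - <<'E'
from h import *
wcheck('w2.png',[(641,-72,98),(651,-72,98),(641,-62,98)])
E
```

```text
time: 9.2
tool_pos: [641.8, -75.6, 155.0]
orientation: [0.151, 0.989, -0.001, 0.0]
ft_force: [-0.7, 0.8, -0.7]
opening: 85.2
grip_force: 0.0
[641.8 -75.6 155. ]
(641, -72, 98) [282.2 220.8]
(651, -72, 98) [286.7 234.3]
(641, -62, 98) [297.  216.4]
```

View pics/w2.png

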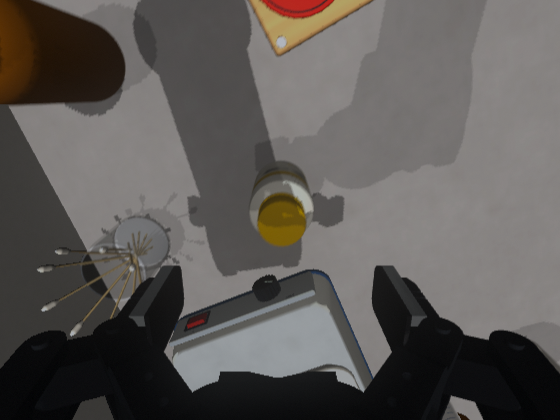

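Cap centre at (282,219) against a predicted (282,221). I'll descend with a narrower opening to stay clear of the swabs.

```bash
python3 -m handwheel '[{"x":-1,"y":0,"z":-15,"twist":0},{"x":-1,"y":0,"z":-40,"twist":0},{"x":-1,"y":0,"z":-65,"twist":0},{"x":-1,"y":0,"z":-88,"twist":0},{"x":-1,"y":0,"z":-104,"twist":0},{"x":-1,"y":0,"z":-112,"twist":0},{"x":-1,"y":0,"z":-113,"twist":0},{"x":-1,"y":0,"z":-113,"twist":0}]' -0.6 40
python3 -m handwheel '[{"x":0,"y":0,"z":0,"twist":0},{"x":0,"y":0,"z":0,"twist":0},{"x":0,"y":0,"z":0,"twist":0},{"x":0,"y":0,"z":0,"twist":0},{"x":0,"y":0,"z":0,"twist":0},{"x":0,"y":0,"z":0,"twist":0},{"x":0,"y":0,"z":0,"twist":0},{"x":0,"y":0,"z":0,"twist":0}]' 1 40
```

```text
time: 10.25
tool_pos: [640.6, -72.3, 42.7]
orientation: [0.149, 0.989, 0.0, 0.001]
ft_force: [-0.6, 0.8, 0.0]
opening: 68.1
grip_force: 0.0
time: 11.25
tool_pos: [640.8, -72.4, 43.1]
orientation: [0.149, 0.989, 0.0, 0.001]
ft_force: [-2.1, 0.0, 5.1]
opening: 45.5
grip_force: 41.2
```

```bash
python3 -m handwheel '[{"x":0,"y":0,"z":8,"twist":0},{"x":0,"y":0,"z":28,"twist":0},{"x":-10,"y":12,"z":45,"twist":0},{"x":-38,"y":47,"z":50,"twist":0},{"x":-70,"y":86,"z":50,"twist":0},{"x":-104,"y":128,"z":50,"twist":0},{"x":-138,"y":170,"z":50,"twist":0},{"x":-168,"y":207,"z":50,"twist":0}]'
python3 -m handwheel '[{"x":-18,"y":22,"z":0,"twist":0},{"x":-27,"y":33,"z":-3,"twist":0},{"x":-28,"y":34,"z":-15,"twist":0},{"x":-28,"y":34,"z":-27,"twist":0},{"x":-28,"y":34,"z":-33,"twist":0},{"x":-28,"y":34,"z":-36,"twist":0},{"x":-28,"y":34,"z":-37,"twist":0},{"x":-28,"y":34,"z":-37,"twist":0}]'
python3 - <<'E'
from h import *
snap('top','t2.png'); i=cv2.imread('pics/t2.png')[125:285,185:445]
a=cv2.resize(i,None,fx=2.5,fy=2.5)
snap('scene','s2.png'); j=cv2.imread('pics/s2.png')[170:310,200:380]; b=cv2.resize(j,(650,int(140*650/180)))[:200*2]
cv2.imwrite('pics/s2c.png',b)
E
```

```text
time: 12.25
tool_pos: [470.0, 137.1, 93.2]
orientation: [0.148, 0.989, 0.001, 0.0]
ft_force: [1.0, 1.0, -2.1]
opening: 45.8
grip_force: 41.4
time: 13.25
tool_pos: [444.3, 168.5, 55.1]
orientation: [0.149, 0.989, 0.0, 0.0]
ft_force: [0.0, -0.0, -1.8]
opening: 45.3
grip_force: 41.4
```

View pics/s2c.png

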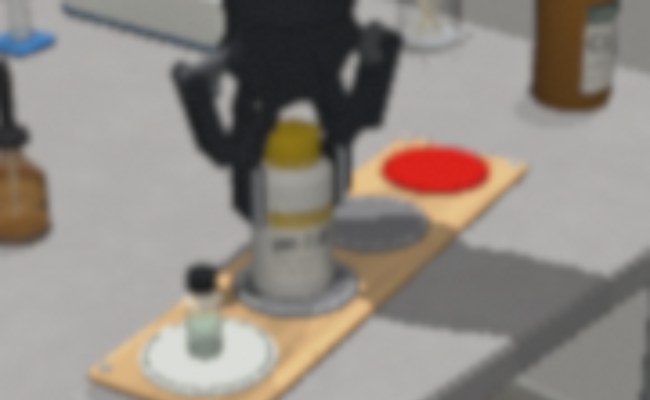

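The vial stands upright on the white mat, and the yellow-cap bottle hangs upright just above its grey mat. I'll set it down and release.

```bash
python3 -m handwheel '[{"x":0,"y":0,"z":-0.3,"twist":0},{"x":0,"y":0,"z":-0.6,"twist":0},{"x":0,"y":0,"z":-0.9,"twist":0},{"x":0,"y":0,"z":-1.2,"twist":0},{"x":0,"y":0,"z":-1.2,"twist":0},{"x":0,"y":0,"z":-1.2,"twist":0},{"x":0,"y":0,"z":-1.2,"twist":0},{"x":0,"y":0,"z":-1.2,"twist":0}]'
python3 -m handwheel '[{"x":0,"y":0,"z":0,"twist":0},{"x":0,"y":0,"z":0,"twist":0},{"x":0,"y":0,"z":0,"twist":0},{"x":0,"y":0,"z":0,"twist":0},{"x":0,"y":0,"z":20,"twist":0},{"x":0,"y":0,"z":50,"twist":0},{"x":0,"y":0,"z":90,"twist":0},{"x":0,"y":0,"z":120,"twist":0}]' -0.65
```

```text
time: 14.35
tool_pos: [444.2, 168.7, 54.0]
orientation: [0.149, 0.989, 0.0, 0.0]
ft_force: [-0.5, 0.8, 2.9]
opening: 45.7
grip_force: 41.8
time: 15.35
tool_pos: [444.2, 168.7, 175.3]
orientation: [0.149, 0.989, 0.0, 0.0]
ft_force: [0.8, 0.0, 0.3]
opening: 70.7
grip_force: 0.0
```

```bash
python3 -m handwheel '[{"x":20,"y":6,"z":10,"twist":0},{"x":50,"y":16,"z":10,"twist":0},{"x":85,"y":27,"z":10,"twist":0},{"x":120,"y":39,"z":10,"twist":0},{"x":150,"y":48,"z":10,"twist":0},{"x":175,"y":56,"z":10,"twist":0},{"x":186,"y":60,"z":10,"twist":0},{"x":186,"y":60,"z":10,"twist":0}]' -0.4
python3 - <<'E'
from h import *
wcheck('w3.png',[(630,229,122),(640,229,122),(630,239,122),(630,229,67),(630,229,0)])
E
```

```text
time: 16.35
tool_pos: [629.9, 228.7, 183.5]
orientation: [0.149, 0.989, -0.0, -0.0]
ft_force: [-1.0, -0.1, 0.6]
opening: 60.0
grip_force: 0.0
[629.9 228.7 183.5]
(630, 229, 122) [277.7 220.9]
(640, 229, 122) [282.1 234.1]
(630, 239, 122) [292.2 216.7]
(630, 229, 67) [277.7 196.5]
(630, 229, 0) [277.7 177. ]
```

View pics/w3.png

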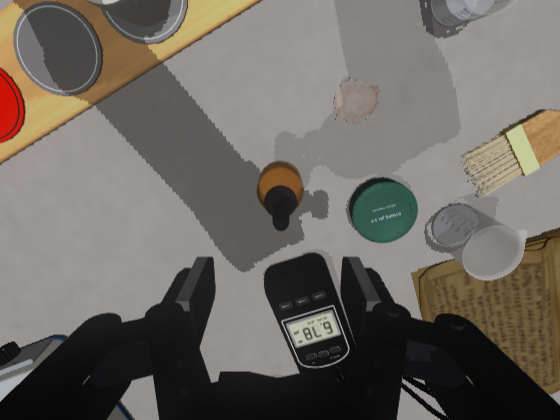

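The bulb tip is centred near (280,222), which puts it at x≈631, y≈231. I'll descend to grip the bulb.

```bash
python3 -m handwheel '[{"x":1,"y":2,"z":-12,"twist":0},{"x":1,"y":2,"z":-35,"twist":0},{"x":1,"y":2,"z":-60,"twist":0},{"x":1,"y":2,"z":-82,"twist":0},{"x":1,"y":2,"z":-96,"twist":0},{"x":1,"y":2,"z":-102,"twist":0},{"x":1,"y":2,"z":-102,"twist":0},{"x":1,"y":2,"z":-102,"twist":0}]' - 30
python3 -m handwheel '[{"x":0,"y":0,"z":0,"twist":0},{"x":0,"y":0,"z":0,"twist":0},{"x":0,"y":0,"z":0,"twist":0},{"x":0,"y":0,"z":0,"twist":0},{"x":0,"y":0,"z":0,"twist":0},{"x":0,"y":0,"z":0,"twist":0},{"x":0,"y":0,"z":0,"twist":0},{"x":0,"y":0,"z":0,"twist":0}]' 1 30
```

```text
time: 17.4
tool_pos: [631.8, 230.8, 82.7]
orientation: [0.149, 0.989, 0.0, 0.001]
ft_force: [0.5, 0.8, 0.0]
opening: 59.5
grip_force: 0.0
time: 18.4
tool_pos: [631.4, 230.7, 82.3]
orientation: [0.149, 0.989, 0.0, 0.0]
ft_force: [0.3, 0.4, 5.1]
opening: 11.5
grip_force: 30.1
```

```bash
python3 -m handwheel '[{"x":0,"y":0,"z":8,"twist":0},{"x":0,"y":0,"z":28,"twist":0},{"x":-8,"y":-7,"z":45,"twist":0},{"x":-30,"y":-27,"z":50,"twist":0},{"x":-60,"y":-53,"z":50,"twist":0},{"x":-92,"y":-82,"z":50,"twist":0},{"x":-124,"y":-110,"z":50,"twist":0},{"x":-148,"y":-131,"z":50,"twist":0}]'
python3 -m handwheel '[{"x":-14,"y":-13,"z":0,"twist":0},{"x":-20,"y":-18,"z":-3,"twist":0},{"x":-21,"y":-19,"z":-15,"twist":0},{"x":-21,"y":-19,"z":-27,"twist":0},{"x":-21,"y":-19,"z":-33,"twist":0},{"x":-21,"y":-19,"z":-36,"twist":0},{"x":-21,"y":-19,"z":-37.5,"twist":0},{"x":-21,"y":-19,"z":-37.5,"twist":0}]'
python3 - <<'E'
from h import *
snap('scene','s3.png'); j=cv2.imread('pics/s3.png')[150:290,220:400]
cv2.imwrite('pics/s3c.png',cv2.resize(j,(720,560)))
E
```

```text
time: 19.4
tool_pos: [481.0, 97.8, 133.0]
orientation: [0.15, 0.989, -0.0, -0.0]
ft_force: [0.2, -0.0, -0.9]
opening: 11.3
grip_force: 29.4
time: 20.4
tool_pos: [462.2, 80.7, 94.4]
orientation: [0.149, 0.989, 0.0, 0.0]
ft_force: [0.2, -0.2, -0.6]
opening: 11.6
grip_force: 29.4
```

View pics/s3c.png

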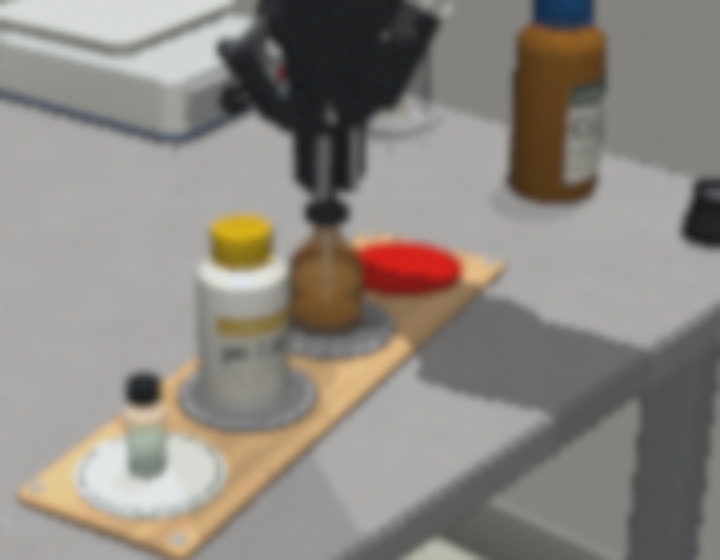

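The yellow and vial containers stand centred, and the dropper hangs upright over the second grey mat. I'll lower and release.

```bash
python3 -m handwheel '[{"x":0,"y":0,"z":-0.3,"twist":0},{"x":0,"y":0,"z":-0.6,"twist":0},{"x":0,"y":0,"z":-0.9,"twist":0},{"x":0,"y":0,"z":-1.2,"twist":0},{"x":0,"y":0,"z":-1.2,"twist":0},{"x":0,"y":0,"z":-1.2,"twist":0},{"x":0,"y":0,"z":-1.2,"twist":0},{"x":0,"y":0,"z":-1.2,"twist":0}]'
python3 -m handwheel '[{"x":0,"y":0,"z":0,"twist":0},{"x":0,"y":0,"z":0,"twist":0},{"x":0,"y":0,"z":0,"twist":0},{"x":0,"y":0,"z":0,"twist":0},{"x":0,"y":0,"z":20,"twist":0},{"x":0,"y":0,"z":50,"twist":0},{"x":0,"y":0,"z":90,"twist":0},{"x":0,"y":0,"z":115,"twist":0}]' 0
python3 -m handwheel '[{"x":3,"y":-25,"z":5,"twist":0},{"x":7,"y":-65,"z":5,"twist":0},{"x":12,"y":-110,"z":5,"twist":0},{"x":17,"y":-155,"z":5,"twist":0},{"x":22,"y":-200,"z":5,"twist":0},{"x":27,"y":-243,"z":5,"twist":0},{"x":30,"y":-266,"z":5,"twist":0},{"x":31,"y":-272,"z":5,"twist":0}]' -0.8
python3 - <<'E'
from h import *
wcheck('w4.png',[(493,-191,150),(503,-191,150),(493,-181,150)])
E
```

```text
time: 21.45
tool_pos: [462.1, 80.6, 93.2]
orientation: [0.149, 0.989, -0.0, 0.0]
ft_force: [-0.2, -0.2, 0.7]
opening: 11.4
grip_force: 29.6
time: 22.45
tool_pos: [462.5, 80.7, 209.8]
orientation: [0.149, 0.989, 0.0, 0.001]
ft_force: [-0.5, 0.0, 0.4]
opening: 42.6
grip_force: 0.0
time: 23.45
tool_pos: [492.8, -193.1, 213.2]
orientation: [0.151, 0.989, -0.0, 0.0]
ft_force: [-0.9, 0.0, 0.3]
opening: 76.8
grip_force: 0.0
[ 492.8 -193.1  213.2]
(493, -191, 150) [280.4 219.3]
(503, -191, 150) [284.8 232.5]
(493, -181, 150) [294.7 215.1]
```

View pics/w4.png

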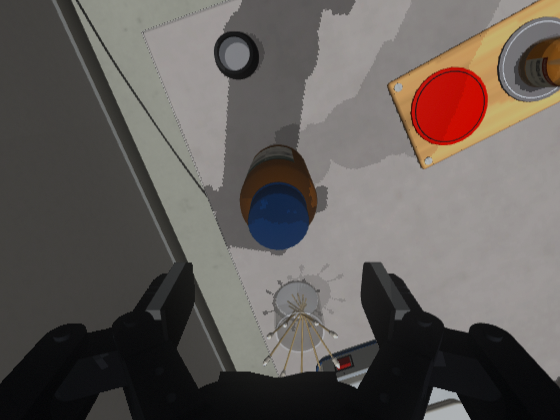

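The blue cap is centred near (278,215), so the bottle is at about (491,−191). I'll descend on the cap.

```bash
python3 -m handwheel '[{"x":-2,"y":0,"z":-10,"twist":0},{"x":-2,"y":0,"z":-30,"twist":0},{"x":-2,"y":0,"z":-50,"twist":0},{"x":-2,"y":0,"z":-70,"twist":0},{"x":-2,"y":0,"z":-81,"twist":0},{"x":-2,"y":0,"z":-85,"twist":0},{"x":-2,"y":0,"z":-85,"twist":0},{"x":-2,"y":0,"z":-85,"twist":0}]' - 60
python3 -m handwheel '[{"x":0,"y":0,"z":0,"twist":0},{"x":0,"y":0,"z":0,"twist":0},{"x":0,"y":0,"z":0,"twist":0},{"x":0,"y":0,"z":0,"twist":0},{"x":0,"y":0,"z":0,"twist":0},{"x":0,"y":0,"z":0,"twist":0},{"x":0,"y":0,"z":0,"twist":0},{"x":0,"y":0,"z":0,"twist":0}]' 1 60
```

```text
time: 24.5
tool_pos: [491.6, -191.4, 128.8]
orientation: [0.149, 0.989, -0.0, 0.001]
ft_force: [-0.3, -0.6, 0.2]
opening: 76.9
grip_force: 0.0
time: 25.5
tool_pos: [491.5, -191.7, 128.9]
orientation: [0.15, 0.989, -0.0, 0.001]
ft_force: [-0.2, -0.5, 6.0]
opening: 39.4
grip_force: 60.3
```

```bash
python3 -m handwheel '[{"x":0,"y":0,"z":5,"twist":0},{"x":0,"y":0,"z":18,"twist":0},{"x":0,"y":4,"z":32,"twist":0},{"x":-1,"y":20,"z":38,"twist":0},{"x":-3,"y":46,"z":38,"twist":0},{"x":-5,"y":76,"z":38,"twist":0},{"x":-7,"y":106,"z":38,"twist":0},{"x":-9,"y":136,"z":38,"twist":0}]'
python3 -m handwheel '[{"x":-2,"y":26,"z":0,"twist":0},{"x":-3,"y":40,"z":0,"twist":0},{"x":-3,"y":47,"z":-4,"twist":0},{"x":-3,"y":48,"z":-12,"twist":0},{"x":-3,"y":48,"z":-19,"twist":0},{"x":-3,"y":48,"z":-23,"twist":0},{"x":-3,"y":48,"z":-25,"twist":0},{"x":-3,"y":48,"z":-25,"twist":0}]'
python3 - <<'E'
from h import *
snap('scene','s4.png'); j=cv2.imread('pics/s4.png')[130:290,220:420]
cv2.imwrite('pics/s4c.png',cv2.resize(j,(750,600)))
E
```

```text
time: 26.5
tool_pos: [481.5, -52.9, 166.4]
orientation: [0.149, 0.989, 0.0, -0.0]
ft_force: [0.2, 0.2, -3.4]
opening: 39.5
grip_force: 61.1
time: 27.5
tool_pos: [479.1, -7.7, 141.1]
orientation: [0.15, 0.989, -0.0, -0.0]
ft_force: [0.5, 0.2, -2.9]
opening: 39.6
grip_force: 61.1
```

View pics/s4c.png

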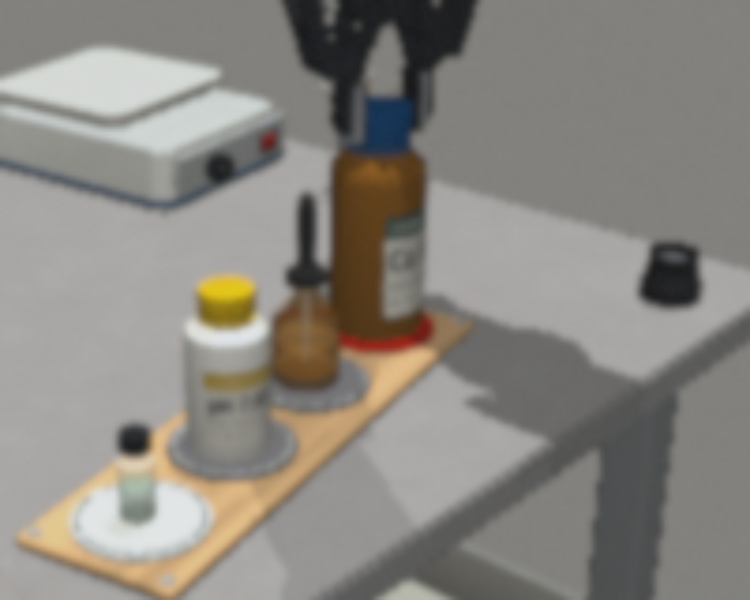

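The amber bottle hangs upright just over the red mat and the other three stand. I'll set it down, release and retreat.

```bash
python3 -m handwheel '[{"x":0,"y":0,"z":-0.3,"twist":0},{"x":0,"y":0,"z":-0.6,"twist":0},{"x":0,"y":0,"z":-0.9,"twist":0},{"x":0,"y":0,"z":-1.2,"twist":0},{"x":0,"y":0,"z":-1.3,"twist":0},{"x":0,"y":0,"z":-1.3,"twist":0},{"x":0,"y":0,"z":-1.3,"twist":0},{"x":0,"y":0,"z":-1.3,"twist":0}]'
python3 -m handwheel '[{"x":0,"y":0,"z":0,"twist":0},{"x":0,"y":0,"z":0,"twist":0},{"x":0,"y":0,"z":0,"twist":0},{"x":0,"y":0,"z":0,"twist":0},{"x":0,"y":0,"z":15,"twist":0},{"x":0,"y":0,"z":40,"twist":0},{"x":0,"y":0,"z":65,"twist":0},{"x":0,"y":0,"z":80,"twist":0}]' -0.6
python3 -m handwheel '[{"x":20,"y":-10,"z":15,"twist":0},{"x":55,"y":-20,"z":30,"twist":0},{"x":95,"y":-30,"z":30,"twist":0},{"x":135,"y":-40,"z":30,"twist":0},{"x":170,"y":-50,"z":30,"twist":0},{"x":205,"y":-60,"z":30,"twist":0},{"x":220,"y":-60,"z":30,"twist":0},{"x":220,"y":-60,"z":30,"twist":0}]'
python3 - <<'E'
from h import *
snap('top','t5.png'); i=cv2.imread('pics/t5.png')[150:285,185:445]
cv2.imwrite('pics/t5c.png',cv2.resize(i,None,fx=3,fy=3,interpolation=cv2.INTER_CUBIC))
E
```

```text
time: 28.55
tool_pos: [479.2, -7.3, 140.0]
orientation: [0.149, 0.989, 0.0, 0.0]
ft_force: [-0.2, -0.8, -2.1]
opening: 39.4
grip_force: 61.1
time: 29.55
tool_pos: [479.8, -7.4, 221.8]
orientation: [0.149, 0.989, 0.0, 0.001]
ft_force: [1.0, 0.5, 0.1]
opening: 68.3
grip_force: 0.0
time: 30.55
tool_pos: [699.1, -66.6, 249.6]
orientation: [0.149, 0.989, 0.0, -0.001]
ft_force: [-0.8, 0.1, 0.1]
opening: 68.6
grip_force: 0.0
```

View pics/t5c.png

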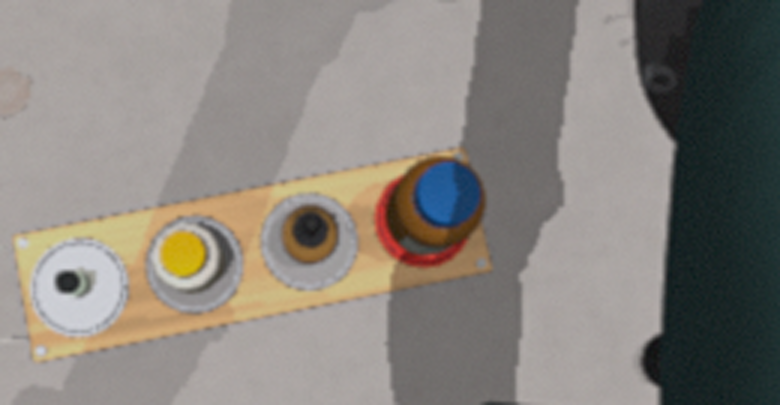

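All four stand on their mats. I'll compute the errors from the cap-top pixels: vial (68,281), yellow (184,253), bulb (311,226), blue cap (448,193).

Run:
```python
from h import *
for n,c,r,z,m in(('vial',68,281,62,(426.7,256.8)),('yel',184,253,109,(443.7,169)),('drop',311,226,133,(461.6,80.6)),('amb',448,193,161,(478.8,-7.5))):
    p=hit('t5.png',185+(c+.5)/3-.5,150+(r+.5)/3-.5,z); print(n,p.round(1),(p[:2]-m).round(1))
```

```text
vial [428.2 255.9  62. ] [ 1.5 -0.9]
yel [445.4 168.  109. ] [ 1.7 -1. ]
drop [462.  81. 133.] [0.4 0.4]
amb [481.1  -7.5 161. ] [ 2.3 -0. ]
```

All are within 3 mm of their mat centres, so I'm handing the job in.

```bash
python3 -c "from workcell import close_job; print(close_job())"
```

```text
the job is handed in; nothing more can be done
None
```

The job is handed in: all four containers stand upright and released on their mats in height order, each within about 3 mm of its mat's centre in the last top view, with the arm clear and the beaker and loupe not touched, at about 31 s of the 96 s allowed.

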